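# Hang the edge stop on the lipped rail and bring the board up snug

### The job

Hang the loose hook-on edge stop on the preheater's front rail, to the right of the circuit board: lift its hook over the rail's lip and lower it until it sits fully home behind the lip. Then slide it left along the rail, still hooked, so that its orange jaw gently pushes the board until the board is snug against the tip of the left stop's thumbscrew; press it there with about 6 N for a moment, then let go, leaving the edge stop seated and against the board. Move the board only with the edge stop, be gentle with the rail and the board, and leave everything else where it is.

Things in the scene. Friction and masses are not known exactly. Their poses are not given: they have to be found in the camera images.
- station: Black preheater, 320 x 400 x 88 mm, with an aluminium board holder on top; fixed. Origin: underside centre. x away from the robot at yaw 0, y to its left, z up. The front rail runs along y, 410 mm long; its flat front face (z 100 to 150 mm) lies at x = -100. A like rear rail carries the board's far edge. The space before the front rail's face, above z = 88, is free from y = -170 to 150.
- rail (a point): Middle of the top of the front rail's anti-jump lip: station frame (-97, 0, 150) mm, axes as the station's. In this point's mm: lip x -3 to 3, 16 tall, its front flush with the rail's face; groove behind it x 3 to 15, floor z = -16; fence x 15 to 21, top z = -4; board ledge x 21 to 33, top z = -8.5.
- hookstop: Loose hook-on edge stop, aluminium, 0.2 to 0.4 kg, black upright grip, orange jaw; stands on the bench right or left of the preheater. Origin: underside of its leg, under the grip's axis; z up, x towards the jaw arm (away from the robot once hung), y the way the jaw faces (left once hung). Leg: x -21 to 9 mm, y -22 to 22, z 0 to 50; its flat back face (x = 9) hangs before the rail's face.
- grip (a point): Middle of the black grip, edge stop frame (0, 0, 90) mm: 26 mm along x, 22 mm along y (best taken by these), z 60 to 112; saddle plate below it.
- saddle (a point): Underside of the saddle where it rests on the lip: edge stop frame (13, 0, 50) mm; seated when at rail's height and over the lip. Saddle plate x -21 to 26, z 50 to 60. Steel hook tongue: x 17 to 23, y -20 to 20, z 38 to 50, round tip; so the slot between leg and tongue is 8 mm for the 6 mm lip. Slides along the rail at 1 to 4 N. Let go, it leans on the rail by up to 0.05 rad.
- jaw (a point): Centre of the orange jaw's face: edge stop frame (64, 26, 42) mm; the face spans x 52 to 76, z 28 to 56 and looks along +y. Jaw arm: x 26 to 76, y 4 to 20, z 50 to 60.
- board: Green circuit board, 130 mm along x, 150 along y, 2.5 thick, 0.12 to 0.25 kg, loose on the two ledges; slides along y between the fences at 1 to 2 N; parts on it up to 10 mm tall. Origin: underside centre; axes as the station's. The orange jaw meets its right edge (y = -75 mm).
- stop: Stop already clamped at the left end of the rail (aluminium, black knob); does not move. Origin: front top edge of the lip, middle of its 34 mm width; axes as the station's. Its thumbscrew runs along y at x = 54 mm, z = -7; the black rubber tip, set by hand, lies 26 to 51 mm right of the origin (y = -26 to -51): not measured, it has to be seen or felt.
- spool: Blue solder spool, 60 mm across, 46 mm tall, stands on the side where the edge stop is not. Bystander. Origin: underside centre.
- drive: Silver slim optical drive, 132 x 132 x 13 mm, on the left. Bystander. Origin: underside centre.
- clamp_bar: Slotted aluminium clamp arm with a black knob, 200 x 18 mm, 22 mm tall, on the right. Bystander. Origin: underside centre.
- flux_jar: Amber jar, 44 mm across, 45 mm tall, right of the preheater. Bystander. Origin: underside centre.
- driver: Red screwdriver, 170 mm long, before the preheater. Bystander.
- esd_brush: Blue brush, 160 mm long, before the preheater. Bystander.

How it is judged (in metres and radians):
On the way, in this order (a step that is already met when the one before it is completed fails the run):
1. the edge stop is hooked behind the lip and its saddle is down on the lip, right of the board (x of saddle in the frame of rail between -0.003 and 0.003 m and z of saddle in the frame of rail between -0.003 and 0.0025 m and angle between the y axis of hookstop and the y axis of station, either way round below 0.06 rad and angle between hookstop's own z axis and vertical below 0.09 rad and y of jaw in the frame of board below -0.0735 m), for 0.2 s.
2. the edge stop, still hooked, holds the board snug against the left stop's screw: at least 3 N from the jaw and 2 N on the screw (x of saddle in the frame of rail between -0.004 and 0.004 m and z of saddle in the frame of rail between -0.004 and 0.004 m and contact force between hookstop and board above 3 N and contact force between board and stop above 2 N), for 0.2 s.
At the end, for the whole second after the job is handed in: Edge stop hangs free at rest, saddle within 2.5 mm of the lip top and 3 mm of over it, square to the rail within 0.06 rad; orange jaw within 3 mm of the board's right edge; board flat on its ledges, its left edge within the reach of the screw tip where it was brought snug (all of step 1 and y of jaw in the frame of board above -0.078 m and z of board in the frame of station between 0.139 and 0.1445 m and y of board in the frame of stop between -0.13 and -0.098 m and angle between board's own z axis and vertical below 0.03 rad and linear speed of each of hookstop, board below 0.02 m/s); the robot touches nothing.
It fails at once if the rail is loaded by the edge stop with more than 25 N (rammed, levered or dropped on) (contact force between hookstop and station above 25 N).
It fails at once if the board is pushed by the edge stop with more than 12 N (contact force between hookstop and board above 12 N).
It fails at once if the gripper or the arm touches the board (contact force between any of the fingers, the arm and board above 0.5 N).
It fails at once if the gripper or the arm pushes on the preheater with more than 15 N (contact force between the arm and station above 15 N).
It fails at once if a bystander is moved by more than 15 mm (distance of any of spool, drive, clamp_bar, flux_jar, driver, esd_brush from where it was at the start of the episode above 0.015 m).
It also fails if it takes over 72 s, if anything falls off the work surface, if the arm or the gripper's body presses on something with over 40 N, if the wrist force passes 120 N, or if a joint passes its speed limit or range.

### The arm

A 6-joint arm with a two-finger parallel gripper is mounted at the origin on the work surface. World frame = base frame: x ahead of the robot, y to its left, z up, the work surface at z = 0. Lengths are in m, angles in degrees, forces in N, time in s.
With the tool pointing down it reaches from about 0.25 to 0.725 m from the base axis. Payload 9.7 kg.
Tool frame: the origin (TCP) lies midway between the tips of the shut fingers; the grasp point (between the pads) lies bot.hold_point_z behind it (bot.hold_point_z is the distance from the TCP to the grasp point, in m); z points along the fingers, y is the line along which they close (so a half turn about z gives the same grasp; the last joint's range is limited). The gripper opens to 85 mm and grips with 20 to 120 N. Pads are 22 mm wide; open, the fingers measure 114 mm over their backs; the gripper's body (76 mm by 85 mm) begins 54 mm behind the grasp point. The pads swing forward as they close: fully open they stand 13 mm farther back than shut.
Start: joints at [-75.344, 4.979, 10.078, 95.1, 0, 90], TCP at [0.139, -0.532, 0.231] pointing down, gripper open.
Joint ranges: [-179.16, 179.16], [-48.56, 103.87], [-65.8, 70.77], [-126.05, 130.52], [-82.76, 87.17], [-180, 180]. Speed limits (degrees/s): [127.2, 127.2, 147.25, 180, 180, 180].

### API

Orientations are given as [roll, pitch, yaw] about the fixed x, y, z axes, in that order (R = Rz(yaw) Ry(pitch) Rx(roll)).
In Python, from workcell import bot, camera, camera_model, ticket gives the robot as it stands.
- The arm moves only by the tool send_rows, never from a script. Its argument "targets" is text: rows parted by semicolons, each of 5 numbers parted by spaces: the shift along the tool's x, y, z in mm, then the turn about the tool's z in degrees, then the closure in counts, from 0 (fully open) to 255 (shut). A call has 1 to 20 rows; each row is the pose to reach, as a shift and turn from the pose commanded when the call began, along the tool's axes at that moment; what a row does not reach only later rows make up. A row lasts 1/8 s, in which the tool goes at most 62.5 mm and 10.7 degrees, less where a joint would pass 70% of its speed; a pose out of reach is approached as far as the arm can. A call with a gripper value outside its range is refused whole. The fingers move at their own pace and stop on an object; "newtons" is the grip in N (left out, the last holds). Time passes only in rows, so rows that repeat a pose let the fingers close. It gives the time, the measured TCP pose, the force, the opening and the grip force at its end, in the units of the state.
- bot.get_obs(): the state, without advancing time (a new reading comes with each control period).
- camera(name): name is "scene" or "top" or "wrist"; returns the picture (384x512x3 uint8, blue, green, red); there is no depth.
- camera_model(name): a dict with "K" (3x3 intrinsics, pixels), "pose" (4x4, takes a point from camera to world coordinates); the wrist camera has in their place "T_tool_cam" (4x4, takes a point from camera to tool coordinates, whose origin is the TCP and whose axes are the flange's). Camera axes: x right, y down, z forward; pixel columns grow to the right and rows downward; lengths in m; the calibration is good to about 2 mm. A picture is of the moment at which its call begins: read the wrist's pose just before it. camera_model takes no time and is no camera call.
- ticket.job_done(): hands the job in; it is judged then, once.
The state is a dict: "time": time; "q": joint angles; "qd": joint speeds; "joint_efforts": joint torques, N m; "ee_pos": TCP position; "tcp_rot": TCP orientation; "wrist_force": force on the tool from outside, world axes, zero at the start; "torque": the same for the moment, N m; "opening": finger opening in m; "grasp_force": force on a finger pad.
Only numpy, scipy, OpenCV 4.12 (cv2) and the standard library are available. Lean on these libraries where they do the work, as an engineer would, in place of code of your own. Each camera call takes 0.05 s, during which the arm holds its last target. There are 200 camera calls.

## Working session

There is one attempt and no reset: what is moved stays moved. The work goes in short steps, Python scripts to look and compute and a tool call to move; the robot and the scene stay as the last step left them, time stands still between calls to the robot, and variables do not carry over. Pictures are saved under pics/ and viewed, at most 12 in all, crops included, and the job is handed in when it is done.

Besides the shell and the picture viewer there is one more tool, called as name(argument=value, ...) on one line, values as JSON. send_rows: Moves the arm, as the interface text tells. Its arguments: {"type":"object","properties":{"targets":{"type":"string"},"newtons":{"type":"number"}},"required":["targets"]}

```bash
mkdir -p pics; ls
python3 - <<'E'
from workcell import bot,camera,camera_model,ticket
import cv2
print(bot.get_obs(),bot.hold_point_z)
for n in ("scene","top"):
    cv2.imwrite(f"pics/{n}0.png",camera(n)); m=camera_model(n); print(n,m)
cv2.imwrite("pics/wrist0.png",camera("wrist"));print(camera_model("wrist"))
E
```

```text
pics
{'time': 0.0, 'q': array([-7.53429217e+01,  5.00940563e+00,  1.00337526e+01,  9.50993712e+01,
        9.14408205e-04,  9.00004872e+01]), 'qd': array([ 0.0091022 , -0.02874839, -0.04482509, -0.0085773 ,  0.03457577,
       -0.04307584]), 'joint_efforts': array([ 1.67789262e-04, -5.20394325e+01,  4.64800000e+01,  1.64362678e-02,
        6.51728169e-05, -1.26481319e-05]), 'ee_pos': array([ 0.1391134 , -0.53187378,  0.23059305]), 'tcp_rot': array([-1.79924976e+02, -9.13769458e-04,  1.46565899e+01]), 'wrist_force': array([0.35724059, 0.01087664, 0.97961985]), 'torque': array([-0.00315226, -0.01235364,  0.00152525]), 'grasp_force': 0.0, 'opening': 0.08555480428974248} 0.0187
scene {'K': array([[411.85156212,   0.        , 257.48879151],
       [  0.        , 411.85156212, 189.8664909 ],
       [  0.        ,   0.        ,   1.        ]]), 'pose': array([[ 0.44040417,  0.77021785, -0.46131186,  1.08387001],
       [ 0.89774493, -0.37212595,  0.23574629, -0.28597744],
       [ 0.00990988, -0.51796404, -0.85534499,  1.18167757],
       [ 0.        ,  0.        ,  0.        ,  1.        ]
[... 335 characters left out ...]
99820e-02],
       [ 5.62354043e-03, -2.08536272e-01, -9.77998466e-01,
         1.44550959e+00],
       [ 0.00000000e+00,  0.00000000e+00,  0.00000000e+00,
         1.00000000e+00]])}
{'K': array([[334.93852577,   0.        , 258.76960543],
       [  0.        , 334.93852577, 189.12026163],
       [  0.        ,   0.        ,   1.        ]]), 'T_tool_cam': array([[-1.22722970e-03, -9.44735534e-01, -3.27831154e-01,
         8.60975078e-02],
       [ 9.99998176e-01, -1.63928992e-03,  9.80590078e-04,
         2.05378776e-04],
       [-1.46380860e-03, -3.27829352e-01,  9.44735822e-01,
        -1.42174630e-01],
       [ 0.00000000e+00,  0.00000000e+00,  0.00000000e+00,
         1.00000000e+00]])}
```

View pics/scene0.png

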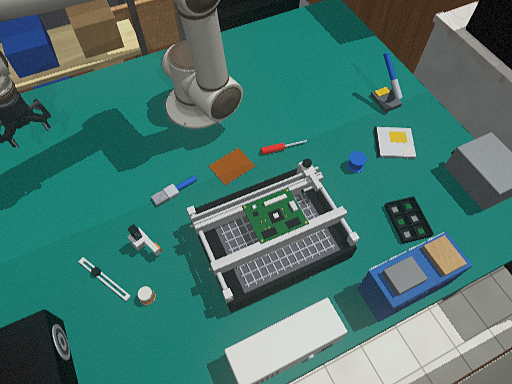

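View pics/top0.png

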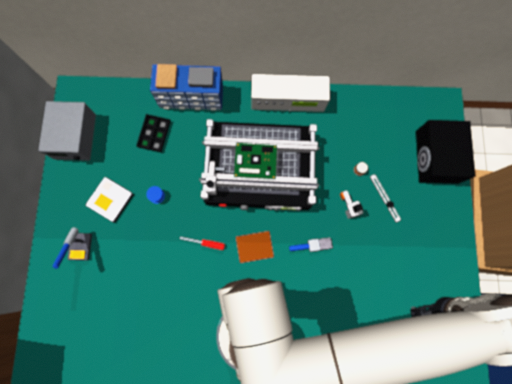

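The scene shows the edge stop right of the preheater at about (145,242), and the top view has it at about (350,205). The board is at (257,160) and the left stop at (209,185). I'll zoom in on these.

```bash
cat > h.py <<'E'
import numpy as np, cv2
from scipy.spatial.transform import Rotation as Rot
from workcell import bot,camera,camera_model
def campose(n,obs=None):
    m=camera_model(n)
    if n!="wrist": return m["K"],m["pose"]
    T=np.eye(4);T[:3,:3]=Rot.from_euler("xyz",obs["tcp_rot"],degrees=True).as_matrix();T[:3,3]=obs["ee_pos"]
    return m["K"],T@m["T_tool_cam"]
def px2w(uv,z,K,P):
    d=P[:3,:3]@np.linalg.solve(K,[uv[0],uv[1],1.]); return P[:3,3]+d*(z-P[2,3])/d[2]
def w2px(p,K,P):
    c=P[:3,:3].T@(np.asarray(p)-P[:3,3]); return (K@c/c[2])[:2]
E
python3 - <<'E'
from h import *
t=cv2.imread("pics/top0.png")[110:225,195:405]; s=cv2.imread("pics/scene0.png")
a=cv2.resize(t,None,fx=3.8,fy=3.8,interpolation=cv2.INTER_CUBIC)
cv2.imwrite("pics/c1.png",a)
b=cv2.resize(s[150:310,120:370],None,fx=3.2,fy=3.2,interpolation=cv2.INTER_CUBIC)
cv2.imwrite("pics/c2.png",b)
K,P=campose("top")
for uv,z in [((350,205),.06),((257,160),.145),((209,168),.15),((316,168),.15)]:print(px2w(uv,z,K,P).round(3))
E
```

```text
[ 0.48  -0.355  0.06 ]
[ 0.619 -0.001  0.145]
[0.582 0.17  0.15 ]
[ 0.595 -0.212  0.15 ]
```

View pics/c1.png

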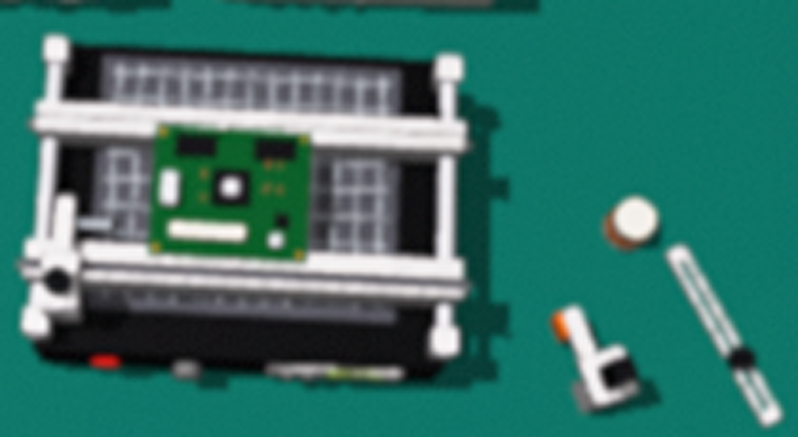

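View pics/c2.png

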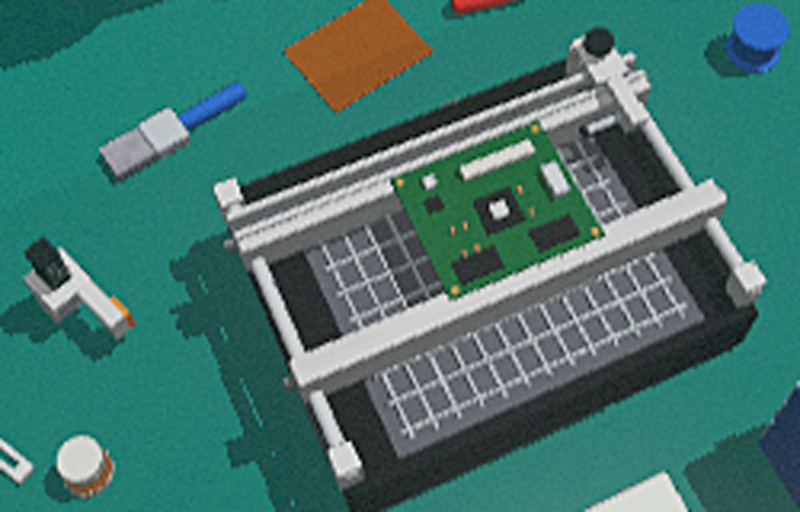

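Top crop: grip top at about (620,366), jaw arm tip at (572,312), and the front rail running from (20,268) to (466,292). Next I'll convert these to world coordinates.

Run:
```python
from h import *
K,P=campose("top"); f=lambda u,v,z:px2w((195+(u-1.4)/3.8,110+(v-1.4)/3.8),z,K,P)
g=f(620,362,.112); j=f(574,312,.06); print("grip",g,"armtip",j, np.degrees(np.arctan2(*(j-g)[1::-1])),np.hypot(*(j-g)[:2]))
a=f(20,262,.15);b=f(466,288,.15);print("rail",a,b,np.degrees(np.arctan2(-(b-a)[0],(b-a)[1]))+180,np.linalg.norm(a-b))
a=f(38,108,.15);b=f(466,132,.15);print("rear",a,b,np.degrees(np.arctan2(-(b-a)[0],(b-a)[1]))+180,np.linalg.norm(a-b))
for c in [(155,127),(312,138),(308,260),(150,250)]: print("board",f(*c,.144))
K,P=campose("scene"); f=lambda u,v,z:px2w((120+(u-1.1)/3.2,150+(v-1.1)/3.2),z,K,P)
print("grip",f(40,250,.112),"tip",f(122,325,.06))
o=bot.get_obs();print(o["q"][0])
```

```text
grip [ 0.47227571 -0.36875579  0.112     ] armtip [ 0.53066195 -0.33957499  0.06      ] 26.555381189979254 0.06527228959329265
rail [0.54252281 0.19978526 0.15      ] [ 0.53081711 -0.2162795   0.15      ] 358.3884468051183 0.4162293960306795
rear [0.69420997 0.19147769 0.15      ] [ 0.68334918 -0.2172804   0.15      ] 358.4779975246312 0.4089023550455826
board [0.680852   0.07938396 0.144     ]
board [ 0.67466262 -0.07102451  0.144     ]
board [ 0.55447114 -0.06918481  0.144     ]
board [0.55942666 0.07936151 0.144     ]
grip [ 0.46472959 -0.3706366   0.112     ] tip [ 0.54013639 -0.3304034   0.06      ]
-75.3434675695788
```

send_rows(targets="40 -8 0 0 0;90 -18 0 -2 0;140 -29 0 -4 0;190 -39 0 -6 0;240 -49 0 -6 0;290 -59 0 -6 0;330 -68 0 -6 0;362 -74 0 -6 0;362 -74 0 -6 0;362 -74 0 -6 0;362 -74 0 -6 0")

```text
time: 1.52
ee_pos: [0.4699, -0.3695, 0.2314]
tcp_rot: [180.0, 0.0, 20.6]
wrist_force: [0.4, -0.6, 0.3]
opening: 0.0856
grasp_force: 0.0
```

Run:
```python
from h import *
o=bot.get_obs();im=camera("wrist");np.save("w1.npy",np.r_[o["ee_pos"],o["tcp_rot"]])
cv2.imwrite("pics/w1raw.png",im)
cv2.imwrite("pics/w1.png",cv2.resize(im,(800,600),interpolation=cv2.INTER_CUBIC))
```

```text
(no output)
```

View pics/w1.png

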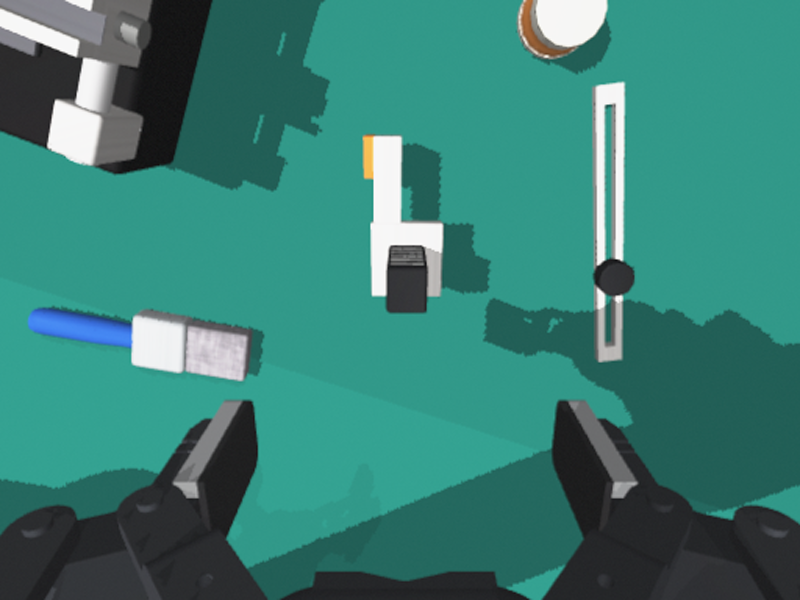

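The wrist view shows the edge stop aligned with the tool to within about a degree. Grip top corners are (387,265), (427,265), (426,312), (387,312). The saddle's far edge runs (372,223) to (443,222), and the arm tip is (375,136) to (401,136).

Run:
```python
from h import *
w=np.load("w1.npy");o=dict(ee_pos=w[:3],tcp_rot=w[3:]);K,P=campose("wrist",o)
R=Rot.from_euler("xyz",w[3:],degrees=True).as_matrix()
def f(u,v,z):
    p=px2w((u/1.5625,v/1.5625),z,K,P); return (1000*R.T@(p-w[:3])).round(1)
for n,u,v,z in [("gTL",387,265,.112),("gTR",427,265,.112),("gBR",426,312,.112),("gBL",387,312,.112),("sL",372,223,.06),("sR",443,222,.06),("sBL",372,296,.06),("tipL",375,136,.06),("tipR",401.5,136,.06),("armR",401.5,222,.06)]: print(n,f(u,v,z))
# verify T_tool_cam forward: projected stations: rail right end corner
def g(u,v,z): return px2w((u/1.5625,v/1.5625),z,K,P).round(4)
```

```text
gTL [ 12.   -8.3 119.4]
gTR [ 12.   12.4 119.4]
gBR [-14.1  12.2 119.4]
gBL [-14.1  -8.7 119.4]
sL [ 23.7 -18.8 171.4]
sR [ 24.2  24.1 171.4]
sBL [-23.1 -19.8 171.4]
tipL [ 74.1 -16.  171.4]
tipR [ 74.   -0.8 171.4]
armR [ 24.3  -1.  171.4]
```

send_rows(targets="-1.5 2.4 20 0 0;-1.5 2.4 50 0 0;-1.5 2.4 80 0 0;-1.5 2.4 110 0 0;-1.5 2.4 135 0 0;-1.5 2.4 152 0 0;-1.5 2.4 159 0 0;-1.5 2.4 159 0 60;-1.5 2.4 159 0 120;-1.5 2.4 159 0 180;-1.5 2.4 159 0 255;-1.5 2.4 159 0 255;-1.5 2.4 159 0 255;-1.5 2.4 159 0 255;-1.5 2.4 159 0 255;-1.5 2.4 159 0 255", newtons=70)

```text
time: 3.58
ee_pos: [0.4704, -0.3719, 0.0729]
tcp_rot: [179.9, -0.0, 20.7]
wrist_force: [0.7, -0.2, 5.3]
opening: 0.0211
grasp_force: 69.9
```

send_rows(targets="0 0 -5 0 255;0 0 -20 0 255;0 0 -50 0 255;0 0 -90 0 255;0 0 -130 0 255;0 0 -165 0 255;0 0 -190 0 255;0 0 -200 0 255;10 -20 -200 2 255;25 -50 -200 5 255;40 -80 -200 8 255;55 -110 -200 11 255;70 -140 -200 14 255;84 -170 -200 17 255;97 -195 -200 20 255;106 -213 -200 22 255;110 -221 -190 22.3 255;110 -221 -175 22.3 255;110 -221 -160 22.3 255;110 -221 -160 22.3 255")

```text
time: 6.08
ee_pos: [0.4943, -0.1265, 0.2303]
tcp_rot: [-180.0, 0.2, -1.7]
wrist_force: [-0.3, 0.4, -2.3]
opening: 0.0214
grasp_force: 69.2
```

Run:
```python
from h import *
o=bot.get_obs();im=camera("wrist");np.save("w2.npy",np.r_[o["ee_pos"],o["tcp_rot"]]);print(o["ee_pos"],o["tcp_rot"],o["qd"].round(2),o["wrist_force"])
cv2.imwrite("pics/w2raw.png",im)
cv2.imwrite("pics/w2.png",cv2.resize(im,(800,600),interpolation=cv2.INTER_CUBIC))
```

```text
[ 0.4942643  -0.12654133  0.2303219 ] [-1.79967145e+02  1.64584268e-01 -1.68010253e+00] [ 0.17 -0.32  2.46  1.26  0.09  0.11] [-0.26319504  0.44528247 -2.28695775]
```

View pics/w2.png

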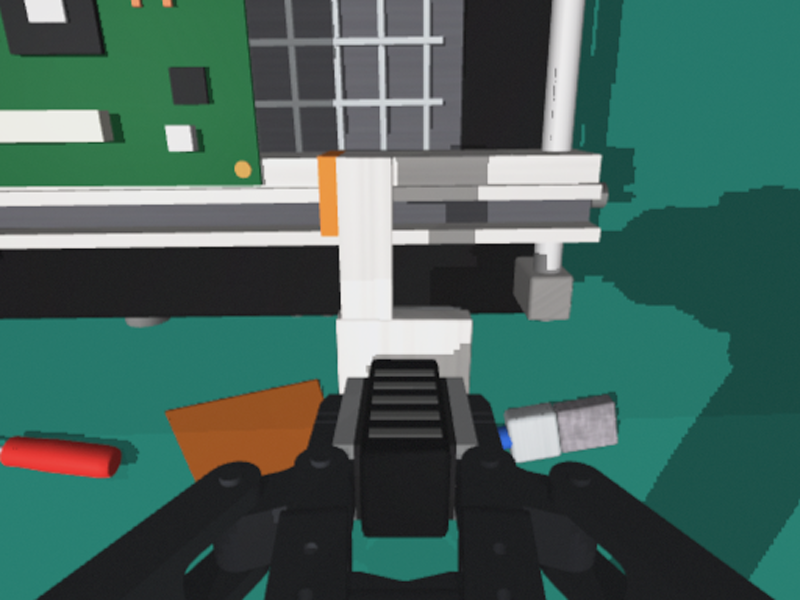

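The wrist view shows the saddle's far edge at v≈320, the lip strip at v≈235–250, the jaw at (328,195) and the board's right edge at u≈260. I'll extract the edges at subpixel precision.

Run:
```python
from h import *
w=np.load("w2.npy");K,P=campose("wrist",dict(ee_pos=w[:3],tcp_rot=w[3:]))
im=cv2.GaussianBlur(cv2.cvtColor(cv2.imread("pics/w2raw.png"),cv2.COLOR_BGR2GRAY),(3,3),0).astype(float)
g=np.gradient(im,axis=0)
def edge(c,lo,hi,s):
    col=s*g[lo:hi,c];i=col[1:-1].argmax()+1;a,b,d=col[i-1:i+2];return lo+i+.5*(a-d)/(a-2*b+d+1e-9)
R=Rot.from_euler("xyz",w[3:],degrees=True).as_matrix();R0=Rot.from_euler("z",w[5],degrees=True).as_matrix()
loc=lambda p:(1000*R0.T@(p-w[:3])).round(1)   # x fwd,y left,z up in tool yaw
for c in [10,60,110,160,260,330,375]:
    t,b=edge(c,144,154,1),edge(c,150,164,-1); print(c,round(t,1),round(b,1),loc(px2w((c,t),.15,K,P)),loc(px2w((c,b),.15,K,P)))
lp=[px2w((c,edge(c,150,164,-1)),.15,K,P) for c in [10,60,110,160,200,330,375]]
q=np.polyfit([p[1] for p in lp],[p[0] for p in lp],1);print("front lip x = ",q,"yaw deg",-np.degrees(np.arctan(q[0])))
zs=w[2]-.0729+.06
for u,v in [(338,320),(470,320),(340.5,157),(392,157),(392,320)]: print("saddle/arm",loc(px2w((u/1.5625,v/1.5625),zs,K,P)))
for u,v in [(262,185),(248,20)]: p=px2w((u/1.5625,v/1.5625),.144,K,P);print("board R edge",p.round(4),loc(p))
p=px2w((600/1.5625,242/1.5625),.15,K,P);print("rail right end",p.round(4))
```

```text
10 149.7 158.9 [ 37.2 167.9 -80.3] [ 30.8 169.4 -80.3]
60 149.1 158.3 [ 37.6 134.1 -80.3] [ 31.2 135.3 -80.3]
110 148.8 157.5 [ 37.7 100.3 -80.3] [ 31.7 101.2 -80.3]
160 147.9 157.1 [ 38.3  66.6 -80.3] [ 31.9  67.2 -80.3]
260 146.9 155.9 [ 38.9  -0.8 -80.3] [ 32.7  -0.8 -80.3]
330 146.1 155.1 [ 39.4 -47.9 -80.3] [ 33.2 -48.4 -80.3]
375 145.5 154.6 [ 39.7 -78.2 -80.3] [ 33.5 -78.9 -80.3]
front lip x =  [0.01872531 0.52930268] yaw deg -1.0727560975121682
saddle/arm [ 24.1  21.2 -12.9]
saddle/arm [ 24.  -20.9 -12.9]
saddle/arm [ 74.5  18.3 -12.9]
saddle/arm [ 74.4   3.5 -12.9]
saddle/arm [ 24.1   4.  -12.9]
board R edge [ 0.5532 -0.067   0.144 ] [ 57.1  61.2 -86.3]
board R edge [ 0.6166 -0.0692  0.144 ] [120.6  60.9 -86.3]
rail right end [ 0.525  -0.2125  0.15  ]
```

send_rows(targets="8 0 0 -0.3 255;17 0 0 -0.6 255;23 0 0 -0.6 255;24.7 0 0 -0.6 255;24.7 0 6 -0.6 255;24.7 0 15 -0.6 255;24.7 0 25 -0.6 255;24.7 0 33 -0.6 255;24.7 0 37 -0.6 255;24.7 0 38 -0.6 255;24.7 0 38 -0.6 255;24.7 0 38 -0.6 255")

```text
time: 7.62
ee_pos: [0.5196, -0.1268, 0.1944]
tcp_rot: [180.0, 0.0, -1.0]
wrist_force: [-0.8, -0.2, -3.1]
opening: 0.0211
grasp_force: 69.3
```

Run:
```python
from h import *
o=bot.get_obs();im=camera("wrist");np.save("w3.npy",np.r_[o["ee_pos"],o["tcp_rot"]]);print(o["ee_pos"],o["tcp_rot"],o["wrist_force"])
cv2.imwrite("pics/w3raw.png",im)
cv2.imwrite("pics/w3.png",cv2.resize(im,(800,600),interpolation=cv2.INTER_CUBIC))
```

```text
[ 0.51962034 -0.12679971  0.19437755] [ 1.79999279e+02  1.66669408e-02 -1.04351044e+00] [-0.81603717 -0.24150761 -3.11466856]
```

View pics/w3.png

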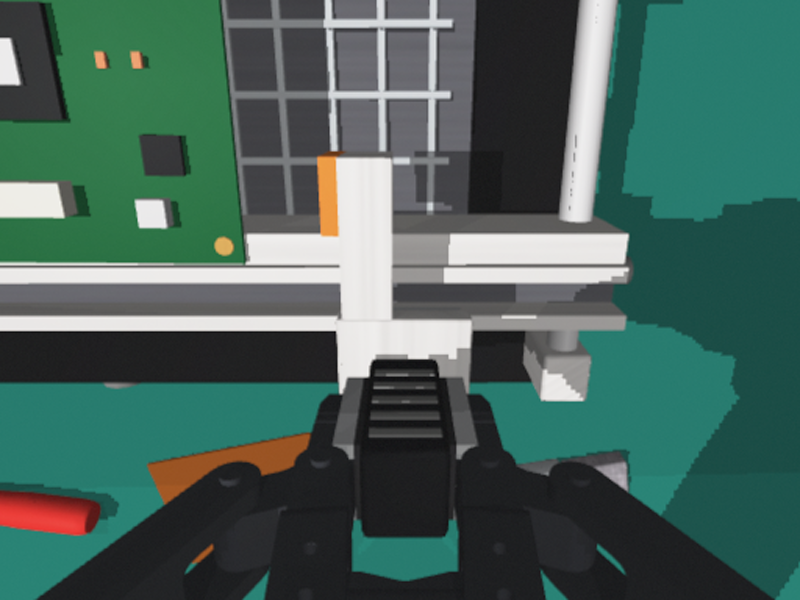

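The hook is now just above the lip. The lip strip is at v≈317–330 on both sides of the saddle, and the saddle's far edge is at v≈320.

```bash
cat > m.py <<'E'
from h import *
import sys
n=sys.argv[1]; lo,hi=int(sys.argv[2]),int(sys.argv[3])
w=np.load(n+".npy");K,P=campose("wrist",dict(ee_pos=w[:3],tcp_rot=w[3:]))
im=cv2.GaussianBlur(cv2.cvtColor(cv2.imread(f"pics/{n}raw.png"),cv2.COLOR_BGR2GRAY),(3,3),0).astype(float)
g=np.gradient(im,axis=0)
def edge(c,lo,hi,s):
    col=s*g[lo:hi,c];i=col[1:-1].argmax()+1;a,b,d=col[i-1:i+2];return lo+i+.5*(a-d)/(a-2*b+d+1e-9)
R0=Rot.from_euler("z",w[5],degrees=True).as_matrix()
loc=lambda p:1000*R0.T@(p-w[:3])
A=[]
for c in [10,50,90,130,170,200,320,350,380]:
    b=edge(c,lo,hi,-1); p=loc(px2w((c,b),.15,K,P)); A.append(p); print(c,round(b,1),p.round(1))
A=np.array(A);q=np.polyfit(A[:,1],A[:,0],1);print("lip front at y0",q[1].round(2),"slope deg",np.degrees(q[0]).round(2))
zs=w[2]-.0729+.06
for c in [222,228,235,290]: v=edge(c,198,212,1);print("saddle far",round(v,1),loc(px2w((c,v),zs,K,P)).round(1))
E
python3 m.py w3 205 218
```

```text
10 211.3 [  7.5 150.  -44.4]
50 211.4 [  7.5 125.9 -44.4]
90 211.4 [  7.4 101.8 -44.4]
130 211.3 [  7.4  77.7 -44.4]
170 211.3 [  7.3  53.6 -44.4]
200 211.3 [  7.3  35.5 -44.4]
320 211.1 [  7.4 -36.9 -44.4]
350 211.0 [  7.4 -55.  -44.4]
380 211.0 [  7.3 -73.1 -44.4]
lip front at y0 7.37 slope deg 0.03
saddle far 206.1 [ 23.4  18.4 -12.9]
saddle far 206.0 [ 23.4  15.4 -12.9]
saddle far 205.9 [ 23.5  11.9 -12.9]
saddle far 204.1 [ 24.4 -15.5 -12.9]
```

Saddle is about 0.6 mm too far forward, so I'll shift it back and lower slowly while watching the force.

send_rows(targets="-0.6 0 0 0 255;-0.6 0 3 0 255;-0.6 0 6 0 255;-0.6 0 8 0 255;-0.6 0 10 0 255;-0.6 0 11 0 255;-0.6 0 12 0 255;-0.6 0 12 0 255")

```text
time: 8.68
ee_pos: [0.5192, -0.1268, 0.1823]
tcp_rot: [-180.0, -0.0, -1.0]
wrist_force: [0.1, -0.1, -2.8]
opening: 0.0215
grasp_force: 69.3
```

send_rows(targets="0 0 1.5 0 255;0 0 3 0 255;0 0 4.5 0 255;0 0 6 0 255;0 0 7 0 255;0 0 7 0 255")

```text
time: 9.43
ee_pos: [0.5191, -0.1268, 0.1752]
tcp_rot: [-180.0, 0.0, -1.0]
wrist_force: [0.2, -0.2, -2.4]
opening: 0.0215
grasp_force: 69.3
```

send_rows(targets="0 0 0.5 0 255;0 0 1 0 255;0 0 1.5 0 255;0 0 1.5 0 255")

```text
time: 9.93
ee_pos: [0.5191, -0.1268, 0.1737]
tcp_rot: [180.0, 0.0, -1.0]
wrist_force: [-0.2, -0.4, -2.6]
opening: 0.0213
grasp_force: 69.3
```

send_rows(targets="0 0 0.4 0 255;0 0 0.8 0 255;0 0 0.8 0 255")

```text
time: 10.3
ee_pos: [0.5192, -0.1268, 0.173]
tcp_rot: [180.0, -0.0, -1.0]
wrist_force: [0.4, 0.0, -2.5]
opening: 0.021
grasp_force: 69.5
```

send_rows(targets="0 0 0.3 0 255;0 0 0.3 0 255")

```text
time: 10.55
ee_pos: [0.5192, -0.1268, 0.1729]
tcp_rot: [180.0, -0.0, -1.0]
wrist_force: [-0.7, 0.6, -0.1]
opening: 0.0215
grasp_force: 69.7
```

Seated: the vertical force changed at exactly the expected height. Now I'll slide left towards the board.

send_rows(targets="0 -1 0 0 255;0 -3 0 0 255;0 -5.5 0 0 255;0 -8 0 0 255;0 -10.5 0 0 255;0 -13 0 0 255;0 -15.5 0 0 255;0 -18 0 0 255;0 -20.5 0 0 255;0 -23 0 0 255;0 -25 0 0 255")

```text
time: 11.92
ee_pos: [0.5197, -0.1018, 0.1729]
tcp_rot: [180.0, -0.0, -1.0]
wrist_force: [-0.7, -4.3, 4.6]
opening: 0.0214
grasp_force: 70.3
```

send_rows(targets="0 -1 0 0 255;0 -2 0 0 255;0 -3 0 0 255;0 -4 0 0 255;0 -5 0 0 255")

```text
time: 12.55
ee_pos: [0.5198, -0.0969, 0.1729]
tcp_rot: [180.0, -0.0, -1.1]
wrist_force: [0.7, -5.4, 5.1]
opening: 0.0212
grasp_force: 70.3
```

Run:
```python
from h import *
o=bot.get_obs();im=camera("wrist");np.save("w4.npy",np.r_[o["ee_pos"],o["tcp_rot"]]);print(o["ee_pos"],o["tcp_rot"],o["wrist_force"],o["torque"])
cv2.imwrite("pics/w4raw.png",im)
cv2.imwrite("pics/w4.png",cv2.resize(im,(800,600),interpolation=cv2.INTER_CUBIC))
```

```text
[ 0.5197873  -0.0969201   0.17286054] [ 1.79981238e+02 -1.96194296e-02 -1.05153104e+00] [ 0.67457371 -5.41434605  5.11262197] [-1.37275378 -0.09748653 -0.0439179 ]
```

View pics/w4.png

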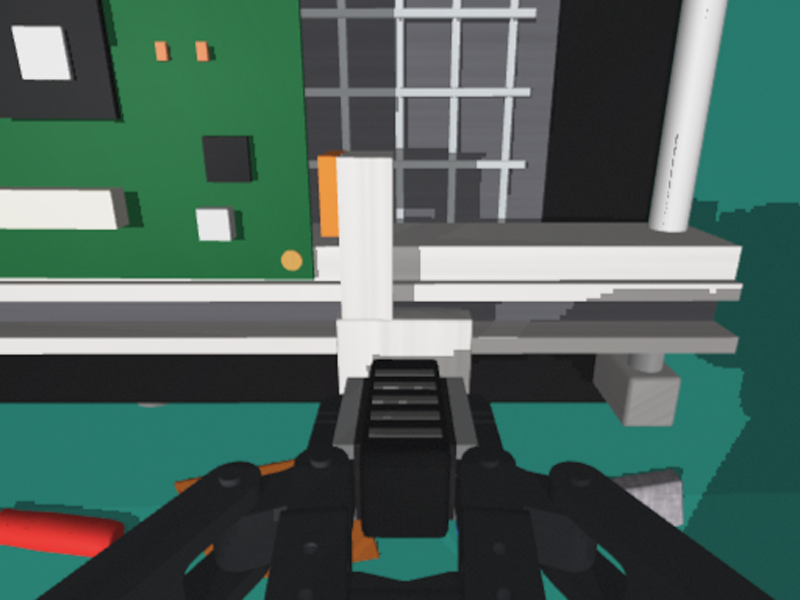

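Jaw (u≈319) is 2–3 mm from the board edge (u≈311). The downward load has crept up, so I'll ease it by 0.2 mm.

send_rows(targets="0 0 -0.2 0 255;0 0 -0.2 0 255")

```text
time: 12.85
ee_pos: [0.5198, -0.0967, 0.1728]
tcp_rot: [-180.0, -0.0, -1.0]
wrist_force: [-0.5, -4.7, 4.2]
opening: 0.0213
grasp_force: 70.3
```

send_rows(targets="0 -0.6 0 0 255;0 -1.2 0 0 255;0 -1.2 0 0 255")

```text
time: 13.22
ee_pos: [0.5197, -0.0955, 0.1729]
tcp_rot: [-180.0, 0.0, -1.0]
wrist_force: [0.0, -4.3, 4.6]
opening: 0.0211
grasp_force: 70.3
```

send_rows(targets="0 -1 0 0 255;0 -2 0 0 255;0 -3 0 0 255;0 -4 0 0 255;0 -5 0 0 255")

```text
time: 13.85
ee_pos: [0.5198, -0.0907, 0.1729]
tcp_rot: [180.0, 0.0, -1.1]
wrist_force: [0.0, -5.8, 4.4]
opening: 0.0211
grasp_force: 70.2
```

send_rows(targets="0 0 -0.4 0 255;0 -1 -0.4 0 255;0 -2 -0.4 0 255;0 -3 -0.4 0 255;0 -4 -0.4 0 255;0 -5 -0.4 0 255")

```text
time: 14.6
ee_pos: [0.5197, -0.0853, 0.173]
tcp_rot: [-180.0, 0.0, -1.0]
wrist_force: [-0.2, -2.5, -2.0]
opening: 0.0214
grasp_force: 69.3
```

send_rows(targets="0 -1 0 0 255;0 -2 0 0 255;0 -3 0 0 255;0 -4 0 0 255;0 -5 0 0 255")

```text
time: 15.22
ee_pos: [0.52, -0.0805, 0.1732]
tcp_rot: [-180.0, 0.0, -1.0]
wrist_force: [-0.7, -0.9, -3.0]
opening: 0.0212
grasp_force: 69.2
```

Run:
```python
from h import *
a=camera("scene")[170:250,230:330];b=camera("top")[140:200,195:295]
z=np.zeros((600,800,3),np.uint8)
z[:320,:400]=cv2.resize(a,(400,320),interpolation=cv2.INTER_CUBIC);z[:,:]=0
z=np.vstack([cv2.resize(a[:37*1,:],(800,296),interpolation=cv2.INTER_CUBIC),cv2.resize(b[22:60],(800,304),interpolation=cv2.INTER_CUBIC)])
cv2.imwrite("pics/gap.png",z)
```

```text
(no output)
```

View pics/gap.png

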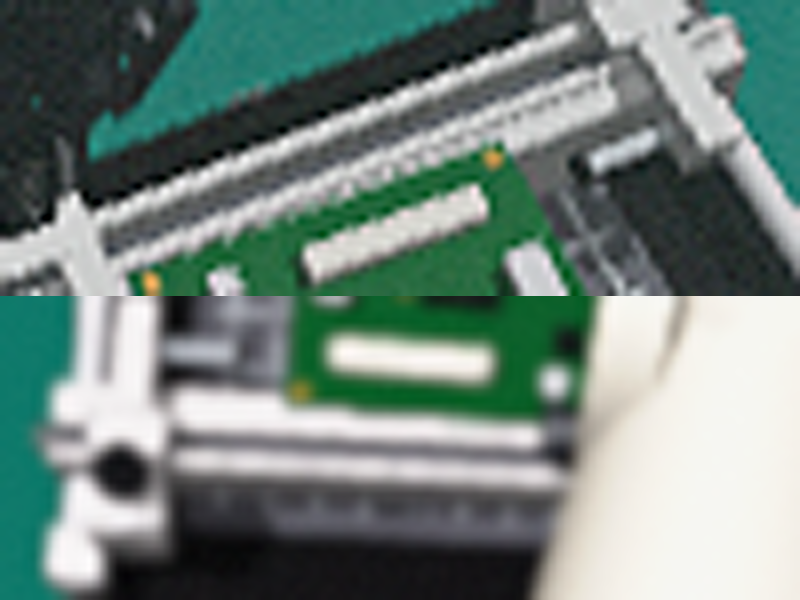

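Gap from board to screw tip (black tip at about (240,350) against board edge u≈290) is about 20 mm. I'll slide 13 mm more, then feel for it.

send_rows(targets="0 -1 0 0 255;0 -2 0 0 255;0 -3 0 0 255;0 -4 0 0 255;0 -5 0 0 255;0 -6 0 0 255;0 -7 0 0 255;0 -8 0 0 255;0 -9 0 0 255;0 -10 0 0 255;0 -11 0 0 255;0 -12 0 0 255;0 -12 0 0 255")

```text
time: 16.95
ee_pos: [0.5202, -0.0685, 0.1733]
tcp_rot: [-180.0, 0.0, -1.0]
wrist_force: [0.1, -0.8, -2.7]
opening: 0.0211
grasp_force: 69.2
```

send_rows(targets="0 -0.5 0 0 255;0 -1 0 0 255;0 -1.5 0 0 255")

```text
time: 17.32
ee_pos: [0.5202, -0.0671, 0.1733]
tcp_rot: [180.0, 0.0, -1.0]
wrist_force: [-0.0, -0.5, -2.4]
opening: 0.0212
grasp_force: 69.2
```

send_rows(targets="0 -0.5 0 0 255;0 -1 0 0 255;0 -1.5 0 0 255")

```text
time: 17.7
ee_pos: [0.5203, -0.0656, 0.1733]
tcp_rot: [-180.0, -0.0, -1.0]
wrist_force: [-0.5, -1.9, -3.4]
opening: 0.0211
grasp_force: 69.2
```

send_rows(targets="0 -0.5 0 0 255;0 -1 0 0 255")

```text
time: 17.95
ee_pos: [0.5203, -0.0646, 0.1733]
tcp_rot: [-180.0, 0.0, -1.0]
wrist_force: [-0.6, -1.4, -3.5]
opening: 0.0213
grasp_force: 69.2
```

send_rows(targets="0 -0.5 0 0 255;0 -1 0 0 255")

```text
time: 18.2
ee_pos: [0.5203, -0.0636, 0.1733]
tcp_rot: [180.0, -0.0, -1.0]
wrist_force: [-0.4, -2.1, -3.2]
opening: 0.0208
grasp_force: 69.2
```

send_rows(targets="0 -0.5 0 0 255;0 -0.5 0 0 255")

```text
time: 18.45
ee_pos: [0.5203, -0.063, 0.1733]
tcp_rot: [-180.0, 0.0, -1.0]
wrist_force: [-0.6, -1.2, -3.1]
opening: 0.0215
grasp_force: 69.2
```

send_rows(targets="0 -0.5 0 0 255;0 -0.5 0 0 255")

```text
time: 18.7
ee_pos: [0.5203, -0.0626, 0.1733]
tcp_rot: [-180.0, 0.0, -1.0]
wrist_force: [-0.1, -0.5, -3.1]
opening: 0.0214
grasp_force: 69.2
```

send_rows(targets="0 -0.4 0 0 255;0 -0.4 0 0 255")

```text
time: 18.95
ee_pos: [0.5203, -0.0622, 0.1733]
tcp_rot: [-180.0, 0.0, -1.0]
wrist_force: [-0.2, -0.3, -3.0]
opening: 0.0209
grasp_force: 69.2
```

send_rows(targets="0 -0.4 0 0 255;0 -0.4 0 0 255")

```text
time: 19.2
ee_pos: [0.5203, -0.0618, 0.1733]
tcp_rot: [180.0, 0.0, -1.0]
wrist_force: [-0.3, -1.5, -2.5]
opening: 0.0211
grasp_force: 69.2
```

send_rows(targets="0 -0.5 0 0 255;0 -0.5 0 0 255")

```text
time: 19.45
ee_pos: [0.5204, -0.0613, 0.1733]
tcp_rot: [180.0, -0.0, -1.0]
wrist_force: [-0.8, -0.8, -2.8]
opening: 0.0213
grasp_force: 69.2
```

send_rows(targets="0 -0.4 0 0 255;0 -0.4 0 0 255")

```text
time: 19.7
ee_pos: [0.5204, -0.061, 0.1733]
tcp_rot: [180.0, -0.0, -1.1]
wrist_force: [-0.2, -2.6, -2.4]
opening: 0.0207
grasp_force: 69.3
```

send_rows(targets="0 -0.3 0 0 255;0 -0.3 0 0 255")

```text
time: 19.95
ee_pos: [0.5204, -0.0608, 0.1733]
tcp_rot: [180.0, -0.0, -1.1]
wrist_force: [-0.6, -3.1, -3.4]
opening: 0.0212
grasp_force: 69.3
```

send_rows(targets="0 -0.3 0 0 255;0 -0.3 0 0 255")

```text
time: 20.2
ee_pos: [0.5204, -0.0606, 0.1733]
tcp_rot: [180.0, -0.0, -1.1]
wrist_force: [-0.5, -5.2, -2.2]
opening: 0.0211
grasp_force: 69.4
```

send_rows(targets="0 -0.2 0 0 255;0 -0.2 0 0 255;0 -0.2 0 0 255;0 -0.2 0 0 255")

```text
time: 20.7
ee_pos: [0.5204, -0.0605, 0.1734]
tcp_rot: [180.0, -0.0, -1.1]
wrist_force: [-0.3, -5.6, -2.2]
opening: 0.0213
grasp_force: 69.5
```

send_rows(targets="0 -0.2 0 0 255;0 -0.2 0 0 255;0 -0.2 0 0 255;0 -0.2 0 0 255")

```text
time: 21.2
ee_pos: [0.5204, -0.0604, 0.1734]
tcp_rot: [179.9, -0.0, -1.1]
wrist_force: [-1.6, -6.3, -2.1]
opening: 0.0212
grasp_force: 69.5
```

Run:
```python
from h import *
a=camera("scene")[170:207,230:330];b=camera("top")[162:200,195:295]
cv2.imwrite("pics/w5raw.png",camera("wrist"))
z=np.vstack([cv2.resize(a,(800,296),interpolation=cv2.INTER_CUBIC),cv2.resize(b,(800,304),interpolation=cv2.INTER_CUBIC)])
cv2.imwrite("pics/gap2.png",z);print(bot.get_obs()["wrist_force"])
```

```text
[-0.96877054 -5.65125289 -3.22695175]
```

View pics/gap2.png

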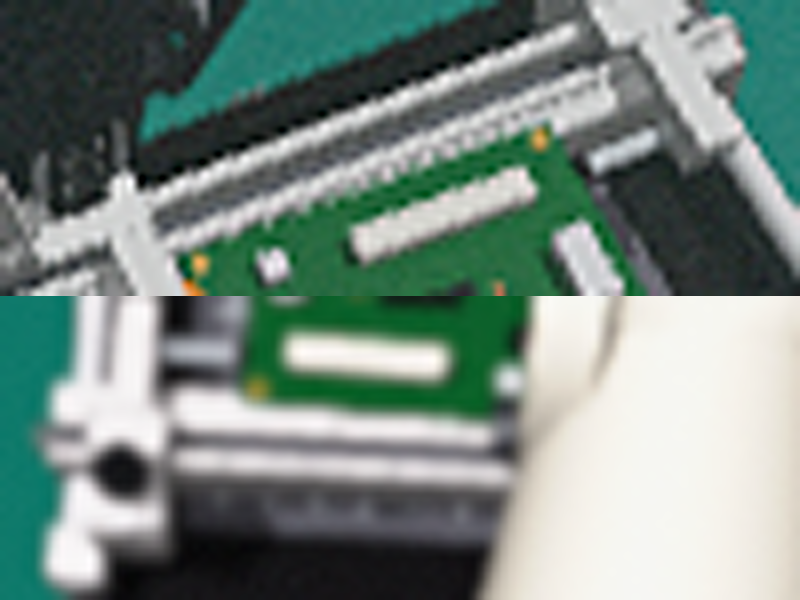

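The board now touches the screw tip, at about (590,170) in the scene crop. Next: set it down, release and retreat.

send_rows(targets="0 0 0.3 0 255;0 0.2 0.4 0 255;0 0.2 0.4 0 255")

```text
time: 21.72
ee_pos: [0.5204, -0.0605, 0.1732]
tcp_rot: [180.0, -0.0, -1.1]
wrist_force: [-1.3, -6.1, -1.0]
opening: 0.0212
grasp_force: 69.8
```

send_rows(targets="0 0 0 0 185;0 0 0 0 170;0 0 0 0 155;0 0 0 0 140;0 0 0 0 140;0 0 0 0 140", newtons=30)

```text
time: 22.48
ee_pos: [0.5204, -0.0601, 0.1729]
tcp_rot: [-180.0, 0.0, -1.0]
wrist_force: [-0.8, -0.3, -0.5]
opening: 0.0382
grasp_force: 0.0
```

Released; going straight up.

send_rows(targets="0 0 -5 0 140;0 0 -15 0 140;0 0 -30 0 140;0 0 -50 0 140;0 0 -75 0 140;0 0 -90 0 140;0 0 -90 0 140;0 0 -90 0 140")

```text
time: 23.48
ee_pos: [0.5203, -0.0601, 0.2621]
tcp_rot: [-180.0, 0.1, -1.0]
wrist_force: [0.2, 0.2, -0.2]
opening: 0.0383
grasp_force: 0.0
```

Run:
```python
from h import *
o=bot.get_obs();im=camera("wrist");np.save("w6.npy",np.r_[o["ee_pos"],o["tcp_rot"]]);print(o["ee_pos"],o["tcp_rot"],o["wrist_force"])
cv2.imwrite("pics/w6raw.png",im)
cv2.imwrite("pics/w6.png",cv2.resize(im,(800,600),interpolation=cv2.INTER_CUBIC))
```

```text
[ 0.520275   -0.06008364  0.26211596] [-1.79995293e+02  5.58334761e-02 -1.04254830e+00] [ 0.21122696  0.16956992 -0.16678602]
```

View pics/w6.png

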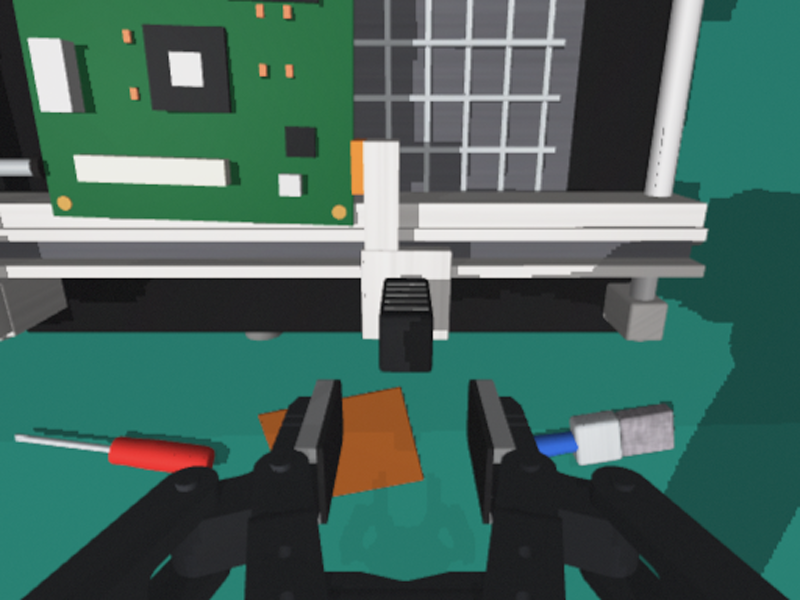

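The edge stop is hanging on the rail, its jaw (u≈351) touches the board edge (u≈352), and the gripper is clear. Handing in.

```bash
python3 -c "
from workcell import ticket
print(ticket.job_done())"
```

```text
the job is handed in; nothing more can be done
None
```

The edge stop is hooked and seated on the front rail with its jaw against the board. I pressed the board against the screw tip at about 6 N, let go and handed the job in at about 23.5 s; no verdict was returned.

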